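# Set the joint spacer and press the loose tile up to it

### The job

Pick the slim blue spacer bar out of the parts tray and stand it on edge in whichever tile joint on the setting board is wide enough for it, fully down on the board and within the length of the joint, and let go of it there. Then push the narrow loose tile sideways until spacer and tile sit flush and square against the centre tile, and finish while still holding the tile pressed there with a light, steady push: do not back away. Leave the broad tile, the other parts in the tray and the things standing around as they are.

Things in the scene. Friction and masses are not known exactly. Their poses are not given: they have to be found in the camera images.
- board: Fixed plywood setting board, 110 (x) x 210 (y) mm, 8 mm thick; origin at the centre of its underside on the worktop, z up. The row of three tiles runs along its y; the joints between tiles run along its x. An aluminium lip 5 mm higher than the board runs along its far (+x) edge, 49 to 55 mm from the centre line and clear of the tiles.
- centre_tile_center (a point): Centre of the middle tile (terracotta, blue glaze, white rim), 80 (x) x 50 (y) x 12 mm, fixed in the middle of the board, axes as the board's. Tile tops are 20 mm above the worktop.
- narrow_tile_center (a point): Centre of the loose narrow tile, same look, 80 (x) x 34 (y) x 12 mm, about 100 g, lying flat on the board on one side of the centre tile (+y or -y of the board), with a joint of about 18 to 22 mm between them, slightly skewed (under 2.5 degrees). Slides on the board when pushed; its outer long side is free.
- broad_tile_center (a point): Centre of the loose broad tile, same look, 80 (x) x 64 (y) x 12 mm, lying on the other side of the centre tile with a joint of only about 3 to 7 mm, too tight for the spacer.
- tray: Fixed grey open parts tray, 220 (x) x 130 (y) x 30 mm high, walls and floor 5 mm; origin at the centre of its underside. Holds three parts standing side by side, in any order, about 65 mm apart along the tray's x, each with its length roughly along the tray's y.
- spacer_center (a point): Centre of the blue spacer bar, 60 (x) x 12 (y) x 34 (z) mm, about 30 g, standing on its long narrow side; x along its length, y across its thickness. The 12 mm is what goes into the joint; standing in the joint it sticks up 22 mm above the tiles.
- thick_block_center (a point): Centre of the orange block, 60 (x) x 24 (y) x 34 mm, in the tray, too thick for either joint; to be left there.
- wedge_center (a point): A point 10 mm above the underside of the pale wooden wedge, 60 (x) x 20 (y) mm, 6 to 28 mm high, in the tray; to be left there.
- beaker: Small clear beaker, 49 mm across, 59 mm high, behind the work, a bystander; origin at the centre of its underside.
- cream_pot: White pot with a tan lid, 65 mm across, 29 mm high, behind the work, a bystander; origin at the centre of its underside.
- steel_cup: Small steel cup with a knobbed lid, 37 mm across and 37 mm high, to the left of the work, a bystander (farther left stands a tall fixed microscope; keep the arm clear of it); origin at the centre of its underside.

How it is judged:
By the outcome, as a careful person would: the job done as asked, in the order asked, and still so for the second after the job is handed in, while the arm keeps its last pose, push and grip.
It also fails if it takes over 54 s, if anything falls off the work surface, if the arm or the gripper's body presses on something with over 40 N, if the wrist force passes 120 N, or if a joint passes its speed limit or range.

### The arm

A 6-joint arm with a two-finger parallel gripper is mounted at the origin on a cart in front of the work surface, level with it; the furniture and walls round the work are solid. World frame = base frame: x ahead of the robot, y to its left, z up, the work surface at z = 0. Lengths are in m, angles in rad, forces in N, time in s.
With the tool pointing down it reaches from about 0.3 to 0.85 m from the base axis. Payload 4.2 kg.
Tool frame: the origin (TCP) lies at the very end of the fingers, on their centre line; the grasp point (between the pads) lies 19 mm behind it; z points along the fingers, y is the direction in which the jaws open and shut (so a half turn about z gives the same grasp; the last joint's range is limited). The gripper opens to 91 mm and grips with 3 to 60 N. Pads are 32 mm wide; open, the fingers measure 118 mm over their backs; the gripper's body (76 mm by 178 mm) begins 60 mm behind the grasp point.
Start: joints at [-1.217, 0.32, 1.565, -0, 1.257, -0.02], TCP at [0.21, -0.535, 0.177] pointing down, gripper open.
Joint ranges: [-3.11, 3.11], [-0.84, 2.01], [0.21, 2.61], [-1.34, 4.49], [0.05, 2.63], [-2.56, 2.56]. Speed limits (rad/s): [2.57, 2.57, 3.14, 3.14, 3.14, 3.14].

### API

Orientations are given as a rotation vector (axis times angle).
In Python, from bench import ctrl gives the robot as it stands.
- The arm moves only by the tool apply_moves, never from a script. Its argument "plan" is one flat list of numbers, 7 for each row, row after row: the shift along the tool's x, y, z in m, then the turn, a rotation vector about the tool's x, y, z in rad, then the opening in per cent of the stroke, from 0 (shut) to 100 (fully open). In form: [x, y, z, rx, ry, rz, hand, x, y, z, rx, ry, rz, hand, ...]. A call has 1 to 12 rows; each row shifts and turns the commanded pose from where the row before left it, along the tool's axes as they then stand; what a row does not reach is not made up. A row lasts 1/8 s, in which the tool goes at most 62.5 mm and 10.7 degrees, less where a joint would pass 70% of its speed; a pose out of reach is approached as far as the arm can. A call with a gripper value outside its range is refused whole. The fingers move at their own pace and stop on an object; "squeeze" is the grip in N (left out, the last holds). Time passes only in rows, so rows that do not move let the fingers close. It gives the time, the measured TCP pose, the force and the opening at its end, in the units of the state.
- ctrl.get_state(): the state, without advancing time (a new reading comes with each control period).
- ctrl.snapshot(name): name is "side" or "top"; returns a dict with "image" (384x512x3 uint8, red, green, blue), "intrinsics" (3x3 intrinsics, pixels), "position" and "orientation" of the camera in the world. Camera axes: x right, y up, looking along -z (the intrinsics and any distortion apply to the point x, -y, -z); pixel columns grow to the right and rows downward; lengths in m; the calibration is good to about 2 mm. A picture is of the moment at which its call begins. There is no depth.
- ctrl.finish_job(): hands the job in, once; it reports no verdict.
The state is a dict: "t": time; "joint_pos": joint angles; "joint_vel": joint speeds; "effort": joint torques, N m; "eef_pos": TCP position; "eef_rot": TCP orientation; "force": force on the tool from outside, world axes, zero at the start; "moment": the same for the moment, N m; "grip_width": finger opening in m.
Only numpy, scipy, OpenCV 4.12 (cv2) and the standard library are available. Lean on these libraries where they do the work, as an engineer would, in place of code of your own. Each camera call takes 0.05 s, during which the arm holds its last target. There are 200 camera calls.

## Working session

There is one attempt and no reset: what is moved stays moved. The work goes in short steps, Python scripts to look and compute and a tool call to move; the robot and the scene stay as the last step left them, time stands still between calls to the robot, and variables do not carry over. Pictures are saved under pics/ and viewed, about 8 in all and at most 12, crops included, and the job is handed in when it is done.

Besides the shell and the picture viewer there is one more tool, called after "Call:" in YAML: its name, and indented under it one key for each argument. apply_moves: Moves the arm, as the interface text tells. Its arguments: {"type":"object","properties":{"plan":{"type":"array"},"squeeze":{"type":"number"}},"required":["plan"]}

```bash
mkdir -p pics; ls; python3 - <<'E'
from bench import ctrl
import cv2,json
s=ctrl.get_state(); print(s)
for n in("top","side"):
    d=ctrl.snapshot(n); cv2.imwrite(f"pics/{n}0.png",d["image"][:,:,::-1]); print(n,{k:v for k,v in d.items() if k!="image"})
E
```

```text
pics
{'t': 0.0, 'joint_pos': array([-1.21700323e+00,  3.20323817e-01,  1.56566732e+00, -7.94011782e-07,
        1.25735755e+00, -1.99960648e-02]), 'joint_vel': array([ 0.0001329 ,  0.00118632, -0.00086433,  0.00016689,  0.0012864 ,
       -0.00213653]), 'effort': array([ 8.89452367e-04, -4.12459660e+01, -2.31968415e+01,  7.26185599e-02,
        4.58980550e-02, -1.61735711e-04]), 'eef_pos': array([ 0.20977021, -0.53477821,  0.17650653]), 'eef_rot': array([-3.08518346e+00, -5.83413113e-01,  4.59150063e-04]), 'force': array([-0.65843436, -0.45738142, -0.30118504]), 'moment': array([-0.04996598,  0.02631884,  0.01861546]), 'grip_width': 0.09139899372194847}
top {'intrinsics': array([[451.94567314,   0.        , 254.18601732],
       [  0.        , 451.94567314, 189.30949543],
       [  0.        ,   0.        ,   1.        ]]), 'position': array([0.46179742, 0.03637073, 1.04545947]), 'orientation': array([ 0.06781398, -0.08531623, -1.56265768])}
side {'intrinsics': array([[386.97884499,   0.        , 246.23062324],
       [  0.        , 386.97884499, 189.57344056],
       [  0.        ,   0.        ,   1.        ]]), 'position': array([ 0.57828745, -0.71374317,  0.41952024]), 'orientation': array([1.10295002, 0.010648  , 0.04489055])}
```

View pics/top0.png

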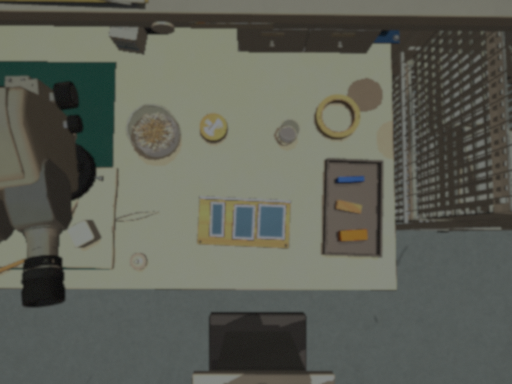

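View pics/side0.png

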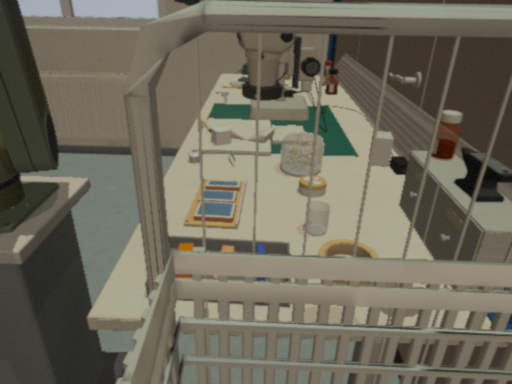

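The top view shows the board at about (245,222). The narrow tile is on its left at (217,219), with the wide joint at column ~229. The tray is at (352,208), and the blue spacer stands at its far end at (350,180). The side view shows the tray behind a rail, with the spacer at (261,258).

```bash
cat > h.py <<'E'
import numpy as np,cv2
from bench import ctrl
from scipy.spatial.transform import Rotation as R
def ray(d,uv,z):
    K=d["intrinsics"];uv=np.atleast_2d(np.asarray(uv,float))
    c=np.c_[(uv[:,0]-K[0,2])/K[0,0],-(uv[:,1]-K[1,2])/K[1,1],-np.ones(len(uv))]
    w=c@R.from_rotvec(d["orientation"]).as_matrix().T; p=d["position"]
    return p+w*((z-p[2])/w[:,2])[:,None]
def proj(d,P):
    c=(np.atleast_2d(P)-d["position"])@R.from_rotvec(d["orientation"]).as_matrix();K=d["intrinsics"]
    return np.c_[K[0,2]+K[0,0]*c[:,0]/-c[:,2],K[1,2]-K[1,1]*c[:,1]/-c[:,2]]
def blobs(d,lo,hi,roi,z,minA=40,up=4):
    x0,y0,x1,y1=roi
    im=cv2.resize(d["image"][y0:y1,x0:x1],None,fx=up,fy=up,interpolation=cv2.INTER_CUBIC)
    m=cv2.inRange(cv2.cvtColor(im,cv2.COLOR_RGB2HSV),lo,hi)
    cs,_=cv2.findContours(m,cv2.RETR_EXTERNAL,cv2.CHAIN_APPROX_NONE);out=[]
    for c in cs:
        if cv2.contourArea(c)<minA*up*up: continue
        uv=(c[:,0,:]+.5)/up-.5+[x0,y0]
        P=ray(d,uv,z)[:,:2]
        (cx,cy),(w,h),a=cv2.minAreaRect((P*1000).astype(np.float32))
        if w<h: w,h,a=h,w,a+90
        a=(a+90)%180-90
        M=cv2.moments((P*1e3).astype(np.float32).reshape(-1,1,2))
        out.append(dict(c=(round(cx,1),round(cy,1)),cm=(round(M["m10"]/M["m00"],1),round(M["m01"]/M["m00"],1)),wh=(round(w,1),round(h,1)),a=round(a,1),uv=uv.mean(0).round(1)))
    return out
E
python3 - <<'E'
from h import *
d=ctrl.snapshot("top");im=d["image"]
hs=cv2.cvtColor(im,cv2.COLOR_RGB2HSV)
for u,v in[(217,219),(243,222),(271,222),(350,180),(348,206),(353,236),(204,230),(229,220),(222,215)]:print((u,v),im[v,u],hs[v,u])
print("tiles",*blobs(d,(95,90,40),(125,255,140),(195,195,300,250),.020),sep="\n")
print("spacer",*blobs(d,(105,150,50),(130,255,255),(325,160,382,256),.039,20),sep="\n")
print("orange",*blobs(d,(5,120,120),(25,255,255),(325,160,382,256),.035,20),sep="\n")
print("board",*blobs(d,(8,70,100),(35,255,255),(190,190,300,255),.010),sep="\n")
print("yaw tool",R.from_rotvec(ctrl.get_state()["eef_rot"]).as_matrix().round(3))
c=np.hstack([cv2.resize(im[190:258,190:300],None,fx=5,fy=5,interpolation=2),cv2.resize(im[156:258,322:386],(213,340),interpolation=2)])
cv2.imwrite("pics/c1.png",c[:,:,::-1])
E
```

```text
(217, 219) [ 65  88 101] [101  91 101]
(243, 222) [ 67  90 103] [101  89 103]
(271, 222) [ 70  94 107] [101  88 107]
(350, 180) [ 45  76 122] [108 161 122]
(348, 206) [132 105  67] [ 18 126 132]
(353, 236) [132  98  40] [ 19 178 132]
(204, 230) [134 128  81] [ 27 101 134]
(229, 220) [132 128  81] [ 28  99 132]
(222, 215) [109 117 123] [103  29 123]
tiles
{'c': (490.1, -13.2), 'cm': (489.7, -13.1), 'wh': (58.7, 43.0), 'a': -1.6, 'uv': array([270. , 220.3])}
{'c': (489.2, 49.3), 'cm': (489.6, 48.9), 'wh': (58.4, 28.6), 'a': -3.7, 'uv': array([243. , 221.7])}
{'c': (507.7, 109.5), 'cm': (508.9, 109.8), 'wh': (32.3, 12.5), 'a': 0.8, 'uv': array([216.5, 213.6])}
spacer
{'c': (584.0, -188.5), 'cm': (584.5, -189.0), 'wh': (58.8, 9.5), 'a': -86.5, 'uv': array([349.4, 179.3])}
orange
{'c': (460.9, -197.3), 'cm': (460.8, -197.6), 'wh': (57.6, 22.4), 'a': -84.9, 'uv': array([353.9, 234.6])}
{'c': (523.7, -185.8), 'cm': (523.8, -184.4), 'wh': (50.9, 16.1), 'a': 78.0, 'uv': array([346.3, 206.4])}
board
{'c': (485.4, 49.0), 'cm': (485.4, 48.9), 'wh': (208.4, 102.7), 'a': 87.6, 'uv': array([243.5, 223.2])}
yaw tool [[ 0.931  0.365 -0.   ]
 [ 0.365 -0.931  0.001]
 [ 0.    -0.001 -1.   ]]
```

View pics/c1.png

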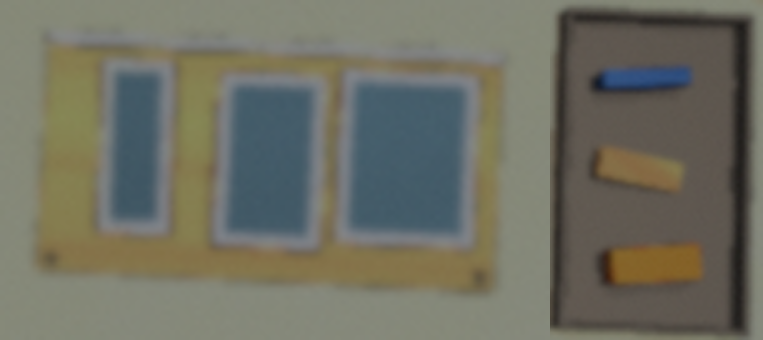

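The crop shows the board with its joints and the three tray parts clearly, and the left joint is the wide one. Next I'll refine the tile masks and check how far away the rail stands.

```bash
python3 - <<'E'
from h import *
d=ctrl.snapshot("top");im=d["image"];s=ctrl.snapshot("side")
print("tiles",*blobs(d,(92,55,40),(125,255,140),(195,195,300,250),.020),sep="\n")
print("tiles+rim",*blobs(d,(60,0,40),(150,255,255),(203,203,292,243),.020),sep="\n")
for t in(80,120):print("spacer",*blobs(d,(100,t,30),(130,255,255),(325,160,382,256),.039,20),sep="\n")
hs=cv2.cvtColor(im,cv2.COLOR_RGB2HSV);print(hs[220,206:234].tolist())
# rail: for top pixel column at assumed heights
for z in(0,.1,.2,.3,.4):print(z,ray(d,[(397,222),(410,222),(510,222),(397,60)],z).round(3)[:,:2].tolist())
for y in(-.2,-.25,-.3,-.35,-.4,-.5):
    K=s["intrinsics"];o=[]
    for uv in[(150,60),(165,260),(230,265),(230,15)]:
        p=ray(s,uv,0)[0]-s["position"];P=s["position"]+p*((y-s["position"][1])/p[1]);o.append(P.round(3)[[0,2]].tolist())
    print(y,o)
c=np.hstack([cv2.resize(im[20:240,370:512],None,fx=2.5,fy=2.5,interpolation=2)])
cv2.imwrite("pics/c2.png",c[:,:,::-1])
E
```

```text
tiles
{'c': (488.9, 48.9), 'cm': (488.8, 48.9), 'wh': (65.4, 35.6), 'a': -2.2, 'uv': array([243.5, 221.6])}
{'c': (489.9, -13.2), 'cm': (490.0, -13.2), 'wh': (66.0, 49.5), 'a': -2.3, 'uv': array([270.9, 221.3])}
{'c': (494.6, 109.8), 'cm': (494.5, 109.7), 'wh': (65.0, 19.3), 'a': -1.4, 'uv': array([216.7, 218.8])}
tiles+rim
{'c': (488.3, 48.9), 'cm': (488.4, 48.9), 'wh': (76.1, 45.7), 'a': -2.4, 'uv': array([243.5, 222. ])}
{'c': (489.7, -13.0), 'cm': (489.8, -13.2), 'wh': (76.1, 60.2), 'a': -2.8, 'uv': array([271. , 221.3])}
{'c': (494.2, 109.3), 'cm': (494.3, 109.3), 'wh': (75.0, 29.2), 'a': -1.7, 'uv': array([216.9, 218.9])}
spacer
{'c': (584.7, -189.0), 'cm': (584.9, -189.3), 'wh': (64.5, 14.3), 'a': -88.0, 'uv': array([349.9, 179.1])}
spacer
{'c': (584.6, -188.7), 'cm': (584.7, -189.0), 'wh': (61.7, 12.0), 'a': -86.9, 'uv': array([349.7, 179.2])}
[[26, 101, 134], [26, 102, 133], [27, 91, 131], [25, 65, 130], [24, 28, 129], [98, 8, 122], [99, 42, 115], [101, 69, 104], [101, 86, 101], [101, 93, 102], [101, 92, 100], [101, 92, 100], [100, 89, 100], [100, 88, 101], [101, 74, 104], [
[... 270 characters left out ...]
[[0.488, -0.274], [0.488, -0.301], [0.489, -0.512], [0.839, -0.282]]
0.2 [[0.485, -0.241], [0.485, -0.265], [0.486, -0.454], [0.799, -0.248]]
0.3 [[0.482, -0.208], [0.482, -0.23], [0.484, -0.396], [0.759, -0.215]]
0.4 [[0.48, -0.175], [0.48, -0.194], [0.481, -0.338], [0.719, -0.181]]
-0.2 [[0.434, 0.342], [0.428, 0.024], [0.536, 0.019], [0.537, 0.396]]
-0.25 [[0.448, 0.35], [0.442, 0.063], [0.54, 0.058], [0.541, 0.399]]
-0.3 [[0.462, 0.357], [0.457, 0.101], [0.544, 0.097], [0.545, 0.401]]
-0.35 [[0.476, 0.365], [0.472, 0.14], [0.548, 0.136], [0.549, 0.403]]
-0.4 [[0.49, 0.372], [0.486, 0.178], [0.552, 0.175], [0.553, 0.405]]
-0.5 [[0.518, 0.387], [0.516, 0.255], [0.56, 0.253], [0.561, 0.41]]
```

View pics/c2.png

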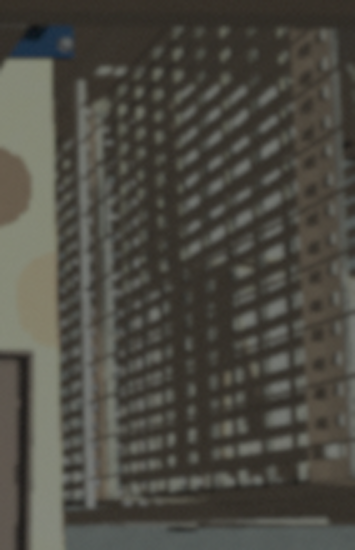

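Crop: the slatted cot rail is outside the table edge (y ≈ -0.31, x > 0.48, up to z ≈ 0.4), which leaves room for the gripper. I'll swing in at a small radius.

Call:
apply_moves:
  plan: [0.0344,-0.0329,-0.003,0,0,0,33,0.0344,-0.0329,-0.003,0,0,0,33,0.0344,-0.0329,-0.003,0,0,0,33,0.0344,-0.0329,-0.003,0,0,0,33,0.0344,-0.0329,-0.003,0,0,0,33,0.0344,-0.0329,-0.003,0,0,0,33,0.0344,-0.0329,-0.003,0,0,0,33,0.0344,-0.0329,-0.003,0,0,0,33,0,0,0,0,0,-0.1786,33,0,0,0,0,0,-0.1786,33,0,0,0,0,0,-0.1786,33,0,0,0,0,0,-0.1786,33]
  squeeze: 15

```text
t: 1.75
eef_pos: [0.37, -0.1897, 0.2013]
eef_rot: [2.683, 1.634, -0.0]
force: [0.5, 0.0, 0.1]
grip_width: 0.0303
```

Call:
apply_moves:
  plan: [0,0,0,0,0,-0.1786,33,0,0,0,0,0,-0.1786,33,0,0,0,0,0,-0.1786,33,0,0.04,0,0,0,0,33,0,0.04,0,0,0,0,33,0,0.04,0,0,0,0,33,0,0.04,0,0,0,0,33,0,0.03,0,0,0,0,33,0,0,0,0,0,0,33,0,0,0,0,0,0,33]

```text
t: 3.0
eef_pos: [0.5588, -0.1796, 0.201]
eef_rot: [-2.161, -2.279, 0.001]
force: [-1.0, 0.4, 0.3]
grip_width: 0.0305
```

```bash
cat >> h.py <<'E'
def go(x,y,z,yaw,s=None):
    "tool-frame shift (mm) to world target in mm and turn about tool z to reach yaw (deg) of tool x"
    s=s or ctrl.get_state(); M=R.from_rotvec(s["eef_rot"]).as_matrix(); e=s["eef_pos"]*1e3
    yw=np.degrees(np.arctan2(M[1,0],M[0,0]))
    print("t",s["t"],"eef",e.round(1),"yaw",yw.round(2),"tilt",M[:,2].round(4),"grip",round(s["grip_width"]*1e3,1),"F",s["force"].round(1))
    print("shift in current tool axes",(M.T@(np.array([x,y,z])-e)).round(1),"turn rz",round(-np.radians(yaw-yw),4))
E
python3 -c "
from h import *
go(584.7,-189,21,93)
d=ctrl.snapshot('top');cv2.imwrite('pics/t2.png',d['image'][:,:,::-1])"
```

```text
t 3.0 eef [ 558.8 -179.6  201. ] yaw 93.05 tilt [-1.5e-03  2.0e-04 -1.0e+00] grip 30.5 F [-1.   0.4  0.3]
shift in current tool axes [-10.8  25.6 180. ] turn rz 0.0008
```

View pics/t2.png

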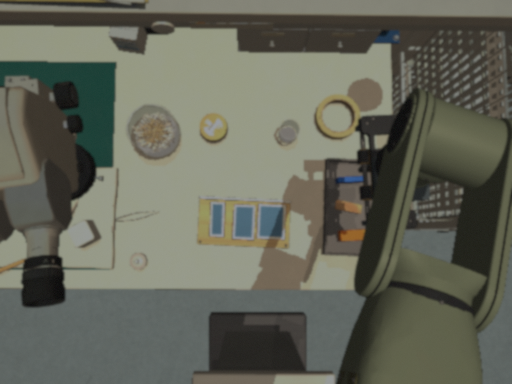

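The arm hovers over the tray's near side. The fingers are around (370,150-190), above the spacer at (350,180). I'll centre over the spacer and descend partway.

Call:
apply_moves:
  plan: [-0.0108,0.0256,0,0,0,0,33,0,0,0.04,0,0,0,33,0,0,0.04,0,0,0,33,0,0,0.04,0,0,0,33,0,0,0,0,0,0,33,0,0,0,0,0,0,33]

```text
t: 3.8
eef_pos: [0.5866, -0.1897, 0.0833]
eef_rot: [2.16, 2.277, 0.002]
force: [0.3, -0.7, -0.3]
grip_width: 0.03
```

```bash
python3 -c "
from h import *
go(584.7,-189,21,93)
d=ctrl.snapshot('side');s=d['image'];t=ctrl.snapshot('top')['image'][130:258,300:420]
s=cv2.resize(s[0:300,80:420],None,fx=1.5,fy=1.5);t=cv2.resize(t,None,fx=2.3,fy=2.3)
o=np.zeros((450,790,3),np.uint8);o[:450,:510]=s;o[:t.shape[0],514:514+t.shape[1]]=t
cv2.imwrite('pics/s3.png',o[:,:,::-1])"
```

```text
t 3.8 eef [ 586.6 -189.7   83.3] yaw 93.03 tilt [ 0.0027 -0.001  -1.    ] grip 30.0 F [ 0.3 -0.7 -0.3]
shift in current tool axes [ 0.8 -2.  62.3] turn rz 0.0005
```

View pics/s3.png

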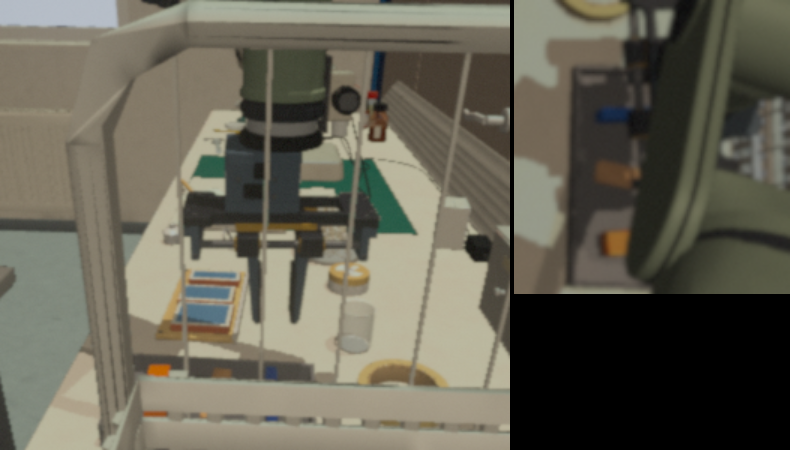

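Seen from the side, the fingers (picture columns 258 and 296) straddle the spacer (column 271), and the arm is clear of the rail. I'll go down and grip.

Call:
apply_moves:
  plan: [0.0004,-0.001,0.02,0,0,0,33,0,0,0.02,0,0,0,33,0,0,0.015,0,0,0,33,0,0,0.007,0,0,0,33,0,0,0,0,0,0,33,0,0,0,0,0,0,0,0,0,0,0,0,0,0,0,0,0,0,0,0,0,0,0,0,0,0,0,0,0,0,0,0,0,0,0]
  squeeze: 15

```text
t: 5.15
eef_pos: [0.5849, -0.1888, 0.0194]
eef_rot: [2.162, 2.28, -0.0]
force: [0.5, 0.7, 0.4]
grip_width: 0.0006
```

```bash
python3 -c "
from h import *
go(584.7,-189,21,93)"
```

```text
t 5.15 eef [ 584.9 -188.8   19.4] yaw 93.05 tilt [ 0.e+00 -1.e-04 -1.e+00] grip 0.6 F [0.5 0.7 0.4]
shift in current tool axes [-0.2 -0.2 -1.6] turn rz 0.0008
```

The grip closed to 0.6 mm, so it missed the spacer. I'll look.

```bash
python3 -c "
from h import *
d=ctrl.snapshot('side');s=d['image'];dt=ctrl.snapshot('top');t=dt['image'][140:258,310:400]
print(proj(d,[[.5849,-.1888,.0194],[.5847,-.189,.039]]),proj(dt,[[.5849,-.1888,.0194],[.5847,-.189,.039]]))
s=cv2.resize(s[140:310,160:330],None,fx=3,fy=3,interpolation=2);t=cv2.resize(t,None,fx=3,fy=3,interpolation=2)
o=np.zeros((510,790,3),np.uint8);o[:510,:510]=s;o[:t.shape[0],514:514+t.shape[1]]=t
cv2.imwrite('pics/s4.png',o[:,:,::-1])"
```

```text
[[259.92998188 261.76114123]
 [260.15992689 252.24444962]] [[347.64892026 180.16811573]
 [349.63317123 179.232583  ]]
```

View pics/s4.png

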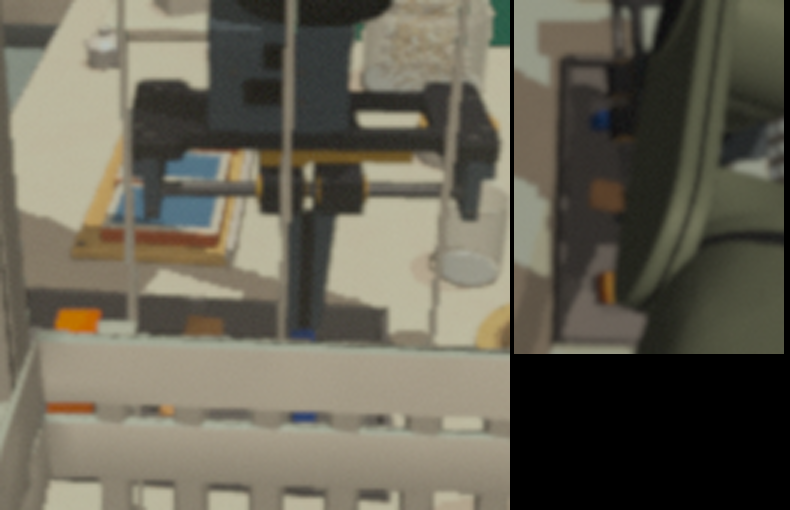

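Both views still show the spacer (blue at ~(261,250) in the side frame) right at the fingers, and the finger gap doesn't look fully shut. The reading and the picture disagree, so I'll lift and check.

Call:
apply_moves:
  plan: [0,0,-0.015,0,0,0,0,0,0,-0.025,0,0,0,0,0,0,-0.03,0,0,0,0,0,0,-0.03,0,0,0,0,0,0,0,0,0,0,0]

```text
t: 5.88
eef_pos: [0.587, -0.1895, 0.123]
eef_rot: [2.157, 2.275, 0.005]
force: [-0.5, -0.2, -0.5]
grip_width: 0.0006
```

```bash
python3 -c "
from h import *
go(584.7,-189,21,93)
d=ctrl.snapshot('side');s=d['image'];dt=ctrl.snapshot('top');t=dt['image'][140:258,310:400]
s=cv2.resize(s[120:290,160:330],None,fx=3,fy=3,interpolation=2);t=cv2.resize(t,None,fx=3,fy=3,interpolation=2)
o=np.zeros((510,790,3),np.uint8);o[:510,:510]=s;o[:t.shape[0],514:514+t.shape[1]]=t
cv2.imwrite('pics/s5.png',o[:,:,::-1])"
```

```text
t 5.875 eef [ 587.  -189.5  123. ] yaw 93.05 tilt [ 0.0068 -0.0024 -1.    ] grip 0.6 F [-0.5 -0.2 -0.5]
shift in current tool axes [  0.9  -2.9 102. ] turn rz 0.0008
```

View pics/s5.png

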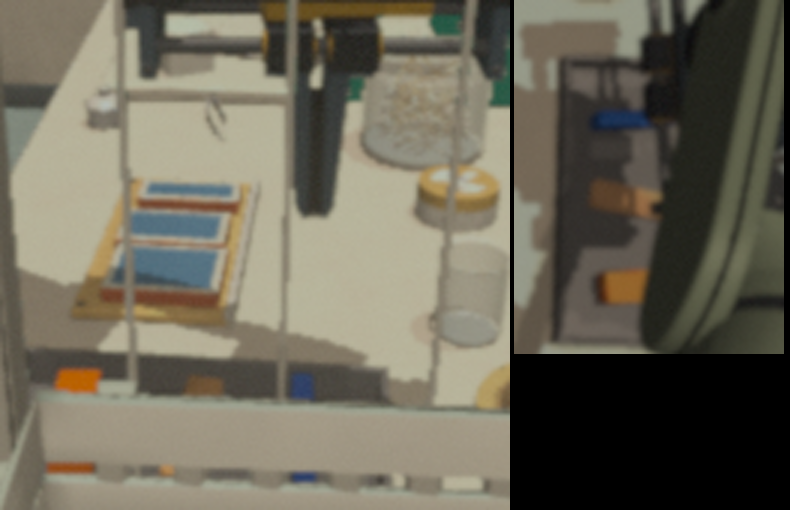

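The spacer is still standing in the tray at about (340,180) in the top frame, and the fingers are fully shut. I'll check the TCP against both views numerically.

```bash
python3 - <<'E'
from h import *
s=ctrl.get_state();e=s["eef_pos"]
d=ctrl.snapshot('side');t=ctrl.snapshot('top')
print("tip side expected",proj(d,e),"seen ~(265,191)")
print("tool axis pts top",proj(t,[e,e+[0,0,.06],e+[0,0,.1]]).round(1).tolist())
# spacer blue in side
hs=cv2.cvtColor(d['image'],cv2.COLOR_RGB2HSV);m=cv2.inRange(hs,(105,120,30),(130,255,255));m[:235]=0;m[:, :240]=0;m[:,290:]=0;m[290:]=0
ys,xs=np.nonzero(m);print("side blue",xs.min(),xs.max(),ys.min(),ys.max())
up=m.copy();up[262:]=0;ys,xs=np.nonzero(up)
for r in sorted(set(ys)):print(r,xs[ys==r].min(),xs[ys==r].max())
hs=cv2.cvtColor(t['image'],cv2.COLOR_RGB2HSV);m=cv2.inRange(hs,(105,120,30),(130,255,255));m[:, :330]=0;m[:,375:]=0;m[:165]=0;m[230:]=0
ys,xs=np.nonzero(m);print("top blue",xs.min(),xs.max(),ys.min(),ys.max())
yc=-.189;a=np.radians(-87)
u=np.array([np.cos(a),np.sin(a),0])*.03;v=np.array([-np.sin(a),np.cos(a),0])*.006;c=np.array([.5847,-.189,.039])
P=[c+i*u+j*v for i,j in[(-1,-1),(-1,1),(1,1),(1,-1)]]
print("expect side",proj(d,P).round(1).tolist(),"top",proj(t,P).round(1).tolist())
cv2.imwrite("pics/side_full5.png",d["image"][:,:,::-1])
E
```

```text
tip side expected [[261.68962891 209.83318648]] seen ~(265,191)
tool axis pts top [[358.1, 174.6], [365.5, 170.6], [371.1, 167.6]]
side blue 258 263 245 279
245 260 260
246 258 261
247 258 262
248 258 262
249 258 262
250 258 263
251 258 262
top blue 336 353 177 182
expect side [[255.9, 241.8], [262.9, 241.9], [264.8, 263.5], [257.2, 263.5]] top [[336.5, 182.5], [336.2, 177.2], [362.7, 176.0], [363.1, 181.3]]
```

The side view puts the fingertips about 18 px (~30 mm) higher than the reported TCP, which would explain closing above the spacer. To calibrate the height, I'll go over the free worktop between tray and board, look there, and touch down.

Call:
apply_moves:
  plan: [0.033,-0.0273,0,0,0,0,0,0.033,-0.0273,0,0,0,0,0,0.033,-0.0273,0,0,0,0,0,0,0,0.03,0,0,0,0,0,0,0.03,0,0,0,0,0,0,0.023,0,0,0,0,0,0,0,0,0,0,0,0,0,0,0,0,0,0]

```text
t: 7.08
eef_pos: [0.4982, -0.0944, 0.0366]
eef_rot: [2.161, 2.279, 0.0]
force: [0.4, -0.4, -0.1]
grip_width: 0.0007
```

```bash
python3 -c "
from h import *
go(500,-95,20,93)
e=ctrl.get_state()['eef_pos']
d=ctrl.snapshot('side');s=d['image'];dt=ctrl.snapshot('top');t=dt['image'][140:258,250:400]
print(proj(d,[e,e*[1,1,0]+[0,0,.02],e+[0,0,.03]]),proj(dt,e))
print(e)
s=cv2.resize(s[150:270,160:330],None,fx=3,fy=3,interpolation=2);t=cv2.resize(t,None,fx=1.8,fy=1.8,interpolation=2)
o=np.zeros((360,790,3),np.uint8);o[:360,:510]=s;o[:t.shape[0],514:514+t.shape[1]]=t
cv2.imwrite('pics/s6.png',o[:,:,::-1])"
```

```text
t 7.075 eef [498.2 -94.4  36.6] yaw 93.04 tilt [ 2.e-04 -1.e-04 -1.e+00] grip 0.7 F [ 0.4 -0.4 -0.1]
shift in current tool axes [-0.7  1.8 16.6] turn rz 0.0008
[[214.57497509 221.71067137]
 [214.77733708 229.17921925]
 [214.19838134 207.81177385]] [[307.66461844 217.53169517]]
[ 0.49817065 -0.09437126  0.03659483]
```

View pics/s6.png

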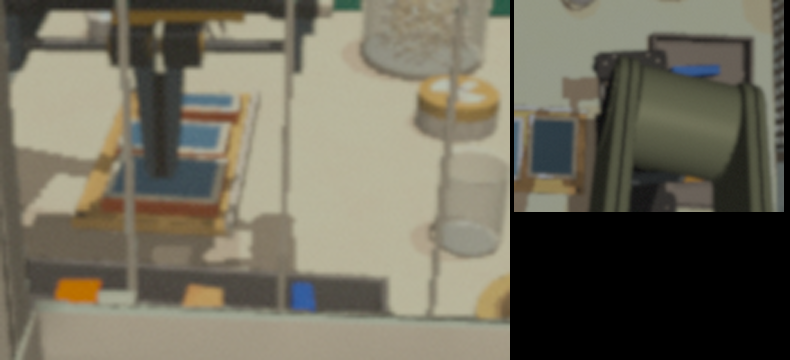

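The fingertip appears at (213.7, 209.3) against an expected (214.6, 221.7), so it's roughly 27 mm higher than reported. Touching down will confirm it.

Call:
apply_moves:
  plan: [0,0,0.02,0,0,0,0,0,0,0.01,0,0,0,0,0,0,0,0,0,0,0,0,0,0.002,0,0,0,0,0,0,0.002,0,0,0,0,0,0,0.002,0,0,0,0,0,0,0.002,0,0,0,0,0,0,0,0,0,0,0]

```text
t: 8.18
eef_pos: [0.4977, -0.0943, -0.0018]
eef_rot: [-2.161, -2.28, 0.0]
force: [-0.3, 0.3, 1.1]
grip_width: 0.0006
```

Call:
apply_moves:
  plan: [0,0,0.004,0,0,0,0,0,0,0.004,0,0,0,0,0,0,0.004,0,0,0,0,0,0,0.003,0,0,0,0,0,0,0,0,0,0,0]

```text
t: 8.8
eef_pos: [0.4977, -0.0942, -0.0169]
eef_rot: [-2.161, -2.279, 0.001]
force: [-0.3, 0.2, 0.2]
grip_width: 0.0002
```

Call:
apply_moves:
  plan: [0,0,0.002,0,0,0,0,0,0,0.002,0,0,0,0,0,0,0,0,0,0,0]

```text
t: 9.18
eef_pos: [0.4977, -0.0942, -0.0208]
eef_rot: [-2.161, -2.28, 0.0]
force: [-0.5, 0.4, 0.5]
grip_width: 0.0006
```

Call:
apply_moves:
  plan: [0,0,0.0015,0,0,0,0,0,0,0.0015,0,0,0,0,0,0,0,0,0,0,0]

```text
t: 9.55
eef_pos: [0.4978, -0.0942, -0.0238]
eef_rot: [-2.161, -2.28, 0.0]
force: [0.2, 1.2, 0.3]
grip_width: 0.0006
```

Call:
apply_moves:
  plan: [0,0,0.0015,0,0,0,0,0,0,0,0,0,0,0]

```text
t: 9.8
eef_pos: [0.4978, -0.0943, -0.0253]
eef_rot: [-2.161, -2.28, 0.0]
force: [0.5, -0.3, -0.0]
grip_width: 0.0003
```

Call:
apply_moves:
  plan: [0,0,0.0015,0,0,0,0,0,0,0,0,0,0,0]

```text
t: 10.05
eef_pos: [0.4977, -0.0943, -0.0268]
eef_rot: [-2.161, -2.28, 0.0]
force: [-0.3, 0.3, -0.3]
grip_width: 0.0004
```

Call:
apply_moves:
  plan: [0,0,0.001,0,0,0,0,0,0,0,0,0,0,0]

```text
t: 10.3
eef_pos: [0.4978, -0.0943, -0.0277]
eef_rot: [-2.162, -2.28, 0.0]
force: [-0.7, -0.4, 0.5]
grip_width: 0.0003
```

Call:
apply_moves:
  plan: [0,0,0.001,0,0,0,0,0,0,0,0,0,0,0]

```text
t: 10.55
eef_pos: [0.4978, -0.0943, -0.0287]
eef_rot: [-2.162, -2.28, 0.0]
force: [-0.6, -0.0, 0.0]
grip_width: 0.0005
```

Call:
apply_moves:
  plan: [0,0,0.001,0,0,0,0,0,0,0,0,0,0,0]

```text
t: 10.8
eef_pos: [0.4978, -0.0943, -0.0297]
eef_rot: [-2.162, -2.28, 0.0]
force: [0.1, 0.3, 0.8]
grip_width: 0.0004
```

```bash
python3 -c "
from h import *
go(500,-95,20,93)
e=ctrl.get_state()['eef_pos']
d=ctrl.snapshot('side');s=d['image']
print(proj(d,[e,e*[1,1,0],e+[0,0,.03]]))
cv2.imwrite('pics/s7.png',cv2.resize(s[170:270,170:300],None,fx=4,fy=4,interpolation=2)[:,:,::-1])"
```

```text
t 10.8 eef [497.8 -94.3 -29.7] yaw 93.05 tilt [-1.e-04 -1.e-04 -1.e+00] grip 0.4 F [0.1 0.3 0.8]
shift in current tool axes [ -0.9   2.2 -49.7] turn rz 0.0008
[[215.17646129 250.64470435]
 [214.82903957 237.94385292]
 [214.82599799 237.83266042]]
```

```bash
python3 -c "
from h import *
s=cv2.imread('pics/s7.png');s=cv2.resize(s,None,fx=.25,fy=.25,interpolation=cv2.INTER_AREA)
g=s.max(2)
for r in range(50,80):print(170+r,g[r,32:60].tolist())"
```

```text
220 [126, 127, 120, 108, 96, 77, 62, 57, 57, 52, 45, 45, 43, 49, 58, 58, 59, 62, 78, 97, 108, 108, 108, 109, 111, 111, 110, 109]
221 [126, 126, 117, 104, 96, 80, 61, 57, 58, 53, 45, 45, 44, 48, 54, 60, 59, 64, 83, 104, 110, 109, 106, 107, 109, 110, 108, 109]
222 [128, 128, 118, 112, 105, 84, 63, 60, 60, 55, 48, 44, 44, 50, 54, 58, 60, 66, 93, 116, 119, 113, 109, 109, 110, 110, 112, 112]
223 [128, 128, 123, 119, 112, 92, 67, 58, 58, 55, 48, 41, 42, 47, 53, 58, 58, 67, 97, 122, 127, 124, 124, 123, 123, 123, 123, 123]
224 [129, 132, 130, 126, 119, 102, 73, 58, 56, 52, 48, 43, 42, 50, 52, 58, 58, 71, 99, 123, 130, 129, 127, 129, 129, 127, 127, 125]
225 [129, 130, 129, 126, 121, 104, 75, 59, 58, 54, 47, 44, 43, 49, 53, 57, 59, 72, 98, 122, 129, 129, 126, 126, 127, 126, 124, 123]
226 [129, 129, 129, 123, 115, 101, 74, 60, 60, 53, 48, 43, 44, 48, 53, 55, 57, 71, 99, 123, 127, 127, 127, 126, 124, 125, 123, 123]
227 [125, 129, 126, 116, 107, 97, 72, 61, 57, 53, 48, 47, 44, 50, 54, 59, 60, 71, 96, 117, 122, 122, 121, 120, 119, 121, 119, 119]
228 [118, 126, 123, 112, 102, 94, 75, 60, 58, 54, 46
[... 2107 characters left out ...]
 75, 75, 77, 77, 90, 106, 112, 108, 103, 95, 90, 87]
245 [105, 126, 128, 112, 87, 77, 76, 77, 75, 75, 75, 74, 76, 76, 76, 76, 77, 78, 77, 88, 118, 149, 158, 155, 149, 139, 130, 127]
246 [120, 133, 133, 115, 89, 76, 76, 74, 76, 77, 74, 76, 76, 75, 74, 77, 76, 78, 79, 98, 137, 171, 181, 181, 178, 176, 172, 172]
247 [151, 152, 145, 122, 92, 76, 76, 74, 76, 77, 74, 75, 76, 77, 77, 76, 75, 76, 82, 107, 149, 177, 184, 186, 187, 186, 186, 187]
248 [167, 164, 151, 124, 90, 78, 76, 75, 75, 75, 76, 76, 75, 77, 75, 76, 76, 74, 87, 122, 163, 182, 187, 186, 186, 187, 187, 186]
249 [170, 167, 153, 121, 94, 87, 86, 84, 83, 81, 81, 80, 78, 78, 78, 78, 76, 78, 95, 137, 173, 185, 187, 187, 186, 187, 186, 187]
```

Call:
apply_moves:
  plan: [0,0,0.0015,0,0,0,0,0,0,0.0015,0,0,0,0,0,0,0,0,0,0,0]

```text
t: 11.22
eef_pos: [0.4977, -0.0942, -0.0328]
eef_rot: [-2.161, -2.28, 0.0]
force: [0.0, -0.9, 0.4]
grip_width: 0.0001
```

Call:
apply_moves:
  plan: [0,0,0.0015,0,0,0,0,0,0,0,0,0,0,0]

```text
t: 11.48
eef_pos: [0.4978, -0.0943, -0.0343]
eef_rot: [-2.162, -2.28, 0.0]
force: [-0.7, -0.3, 0.2]
grip_width: 0.0005
```

Call:
apply_moves:
  plan: [0,0,0.0015,0,0,0,0,0,0,0,0,0,0,0]

```text
t: 11.72
eef_pos: [0.4978, -0.0943, -0.0357]
eef_rot: [-2.162, -2.28, 0.0]
force: [0.1, 0.0, 0.8]
grip_width: 0.0006
```

Call:
apply_moves:
  plan: [0,0,0.0015,0,0,0,0,0,0,0,0,0,0,0]

```text
t: 11.98
eef_pos: [0.498, -0.0943, -0.0363]
eef_rot: [2.161, 2.279, 0.0]
force: [-2.1, -0.1, 7.4]
grip_width: 0.0005
```

Contact came at a reported z of −36 mm (7 N), so the true fingertip height is reported z + 36 mm. I'll use that offset and go back for the spacer.

Call:
apply_moves:
  plan: [0,0,-0.03,0,0,0,33,0,0,-0.04,0,0,0,33,0,0,-0.04,0,0,0,33,-0.033,0.0275,0,0,0,0,33,-0.033,0.0275,0,0,0,0,33,-0.033,0.0275,0,0,0,0,33,0,0,0,0,0,0,33,0,0,0,0,0,0,33]

```text
t: 12.98
eef_pos: [0.5846, -0.1883, 0.0723]
eef_rot: [-2.161, -2.278, 0.001]
force: [-0.4, -0.4, 0.6]
grip_width: 0.03
```

```bash
python3 -c "
from h import *
go(584.7,-189,-15,93)
print(proj(ctrl.snapshot('side'),[[.4978,-.11,.006],[.4978,-.094,.006]]),'seen 237.3 at -29.7')
t=ctrl.snapshot('top')
print(*blobs(t,(100,120,30),(130,255,255),(325,160,382,256),.039,10),sep='\n')"
```

```text
t 12.975 eef [ 584.6 -188.3   72.3] yaw 93.04 tilt [-1.7e-03  8.0e-04 -1.0e+00] grip 30.0 F [-0.4 -0.4  0.6]
shift in current tool axes [-0.8  0.2 87.3] turn rz 0.0006
[[213.80299274 239.97546284]
 [214.77421457 235.2483643 ]] seen 237.3 at -29.7
{'c': (584.1, -173.0), 'cm': (584.2, -172.6), 'wh': (30.2, 12.3), 'a': -87.5, 'uv': array([342.4, 179.4])}
```

Call:
apply_moves:
  plan: [-0.0008,0,0.03,0,0,0,33,0,0,0.025,0,0,0,33,0,0,0.015,0,0,0,33,0,0,0.01,0,0,0,33,0,0,0.007,0,0,0,33,0,0,0,0,0,0,33,0,0,0,0,0,0,0,0,0,0,0,0,0,0,0,0,0,0,0,0,0,0,0,0,0,0,0,0]
  squeeze: 15

```text
t: 14.32
eef_pos: [0.5859, -0.1897, -0.0136]
eef_rot: [2.161, 2.279, 0.001]
force: [0.2, 0.3, 2.4]
grip_width: 0.0118
```

```bash
python3 -c "
from h import *
go(584.7,-189,-15,93)"
```

```text
t 14.325 eef [ 585.9 -189.7  -13.6] yaw 93.05 tilt [ 9.e-04 -4.e-04 -1.e+00] grip 11.8 F [0.2 0.3 2.4]
shift in current tool axes [ 0.8 -1.2  1.4] turn rz 0.0008
```

Spacer gripped at 11.8 mm. Next: lift, carry it over the board and turn.

Call:
apply_moves:
  plan: [0,0,-0.015,0,0,0,0,0,0,-0.035,0,0,0,0,0,0,-0.04,0,0,0,0,0.0463,-0.0134,0,0,0,0,0,0.0463,-0.0134,0,0,0,0,0,0.0463,-0.0134,0,0,0,0,0,0.0463,-0.0134,0,0,0,0,0,0.0463,-0.0134,0,0,0,0,0,0.0463,-0.0134,0,0,0,0,0,0,0,0,0,0,-0.1845,0,0,0,0,0,0,-0.1845,0,0,0,0,0,0,-0.1845,0]

```text
t: 15.82
eef_pos: [0.4905, 0.0839, 0.0767]
eef_rot: [1.447, 2.788, 0.001]
force: [0.4, -0.1, -0.4]
grip_width: 0.012
```

Call:
apply_moves:
  plan: [0,0,0,0,0,-0.1845,0,0,0,0,0,0,-0.1845,0,0,0,0,0,0,-0.1845,0,0,0,0,0,0,-0.1845,0,0,0,0,0,0,-0.1845,0,0,0,0,0,0,0,0,0,0,0,0,0,0,0]

```text
t: 16.7
eef_pos: [0.4906, 0.0836, 0.0762]
eef_rot: [0.069, 3.14, 0.0]
force: [-1.4, 0.3, -0.7]
grip_width: 0.0115
```

```bash
python3 - <<'E'
from h import *
go(491,83.3,-10.6,177.6)
e=ctrl.get_state()["eef_pos"]
d=ctrl.snapshot('side');t=ctrl.snapshot('top')
cv2.imwrite("pics/sf8.png",d["image"][:,:,::-1])
z=e[2]+.036
print("tip side",proj(d,e*[1,1,0]+[0,0,z]))
hs=cv2.cvtColor(d['image'],cv2.COLOR_RGB2HSV);m=cv2.inRange(hs,(105,110,30),(130,255,255));m[:100]=0;m[230:]=0;m[:,150:160]=0
n,l,st,c=cv2.connectedComponentsWithStats(m)
for i in range(1,n):
    if st[i,4]>15:print(st[i],c[i])
c0=e*[1,1,0]+[0,0,z]
print("expect spacer corners side",proj(d,[c0+[dx,dy,dz] for dx in(-.03,.03) for dy in(-.006,) for dz in(-.0174,.0166)]).round(1).tolist())
s=cv2.resize(d["image"][110:260,150:300],None,fx=3,fy=3,interpolation=2);tt=cv2.resize(t["image"][150:260,190:300],None,fx=2.9,fy=2.9,interpolation=2)
o=np.zeros((450,780,3),np.uint8);o[:450,:450]=s;o[:tt.shape[0],454:454+tt.shape[1]]=tt
cv2.imwrite('pics/s8.png',o[:,:,::-1])
E
```

```text
t 16.7 eef [490.6  83.6  76.2] yaw 177.47 tilt [ 5.e-04  0.e+00 -1.e+00] grip 11.5 F [-1.4  0.3 -0.7]
shift in current tool axes [-0.4 -0.3 86.8] turn rz -0.0023
tip side [[219.60348552 149.88629472]]
[209 144  25  14 176] [223.92045455 152.14204545]
expect spacer corners side [[205.9, 157.9], [205.4, 143.3], [233.0, 158.6], [233.0, 144.1]]
```

View pics/s8.png

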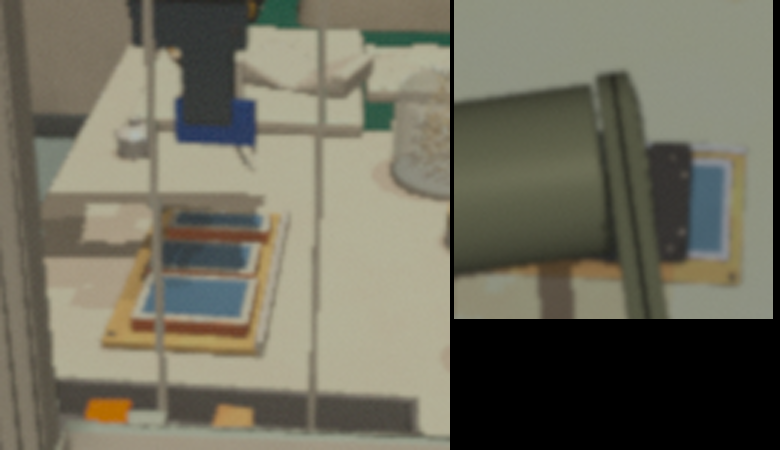

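The side view shows the spacer level in the grip, about 5 mm off-centre toward +x. The y position is the uncertain part, so I'll lower it to just above the tiles and measure it against the tiles in that same view.

Call:
apply_moves:
  plan: [-0.0004,0,0.03,0,0,0,0,0,0,0.025,0,0,0,0,0,0,0,0,0,0,0,0,0,0,0,0,0,0]

```text
t: 17.3
eef_pos: [0.4917, 0.0837, 0.0216]
eef_rot: [0.066, 3.14, 0.0]
force: [-0.1, -0.5, -0.1]
grip_width: 0.012
```

```bash
python3 - <<'E'
from h import *
go(491,83.3,-10.6,177.6)
e=ctrl.get_state()["eef_pos"];zb=e[2]+.0136+.005
d=ctrl.snapshot('side');t=ctrl.snapshot('top')
print("bottom z",zb)
print("side tiles",*blobs(d,(92,55,40),(107,140,140),(185,150,260,235),.020,15),sep="\n")
print("top tiles",*blobs(t,(92,55,40),(107,140,140),(195,195,300,250),.020,15),sep="\n")
hs=cv2.cvtColor(d['image'],cv2.COLOR_RGB2HSV)
m=cv2.inRange(hs,(106,120,30),(130,255,255));m[:140]=0;m[215:]=0;m[:,:190]=0;m[:,260:]=0
n,l,st,c=cv2.connectedComponentsWithStats(m)
for i in range(1,n):
    if st[i,4]>15:print(st[i],c[i])
print("expected near bottom corners",proj(d,[[e[0]+dx,e[1]-.006,zb] for dx in(-.03,0,.03)]).round(2).tolist())
for c in(212,222,230):
  print(c,[(r,*hs[r,c].tolist(),) for r in range(164,188)])
s=cv2.resize(d["image"][140:230,185:265],None,fx=6.5,fy=6.5,interpolation=2)
cv2.imwrite('pics/s9.png',s[:,:,::-1])
E
```

```text
t 17.3 eef [491.7  83.7  21.6] yaw 177.59 tilt [ 1.4e-03  1.0e-04 -1.0e+00] grip 12.0 F [-0.1 -0.5 -0.1]
shift in current tool axes [ 0.7 -0.4 32.2] turn rz -0.0002
bottom z 0.04020945853480581
side tiles
{'c': (493.6, -15.4), 'cm': (494.7, -14.7), 'wh': (55.8, 46.0), 'a': -0.9, 'uv': array([217.5, 208.5])}
{'c': (506.1, 47.3), 'cm': (507.2, 46.2), 'wh': (27.7, 27.3), 'a': 84.8, 'uv': array([225.5, 195.1])}
{'c': (500.9, 113.0), 'cm': (507.2, 113.2), 'wh': (49.0, 19.2), 'a': -2.0, 'uv': array([225.6, 181.7])}
top tiles
{'c': (489.6, -23.6), 'cm': (489.4, -23.5), 'wh': (65.7, 29.4), 'a': -3.0, 'uv': array([275.5, 221.6])}
[211 167  24  13 153] [225.14379085 175.0130719 ]
expected near bottom corners [[207.21, 180.18], [220.36, 180.58], [233.53, 180.98]]
212 [(164, 40, 27, 86), (165, 90, 20, 65), (166, 106, 43, 65), (167, 106, 42, 67), (168, 107, 53, 68), (169, 108, 55, 69), (170, 104, 62, 70), (171, 107, 76, 67), (172, 104, 70, 69), (173, 110, 89, 72), (174, 110, 116, 79), (175, 113, 129, 91), (176, 109, 137, 95), (177, 111, 133, 96), (178, 110, 134, 95), (179, 110, 110, 95), (180, 10
[... 422 characters left out ...]
, (178, 110, 152, 92), (179, 110, 136, 92), (180, 111, 98, 86), (181, 107, 73, 73), (182, 104, 49, 68), (183, 101, 55, 65), (184, 86, 26, 68), (185, 17, 41, 87), (186, 13, 89, 106), (187, 11, 136, 105)]
230 [(164, 24, 36, 149), (165, 33, 17, 133), (166, 108, 47, 109), (167, 111, 131, 105), (168, 110, 134, 97), (169, 110, 136, 92), (170, 110, 135, 91), (171, 110, 137, 91), (172, 112, 126, 93), (173, 110, 136, 94), (174, 110, 131, 97), (175, 111, 138, 94), (176, 110, 137, 95), (177, 113, 125, 96), (178, 111, 133, 96), (179, 110, 138, 94), (180, 109, 114, 94), (181, 106, 72, 89), (182, 96, 63, 81), (183, 99, 62, 82), (184, 94, 46, 83), (185, 42, 14, 94), (186, 13, 66, 112), (187, 11, 121, 110)]
```

In the side view the spacer's lower edge (rows 179.6–180.9) matches the prediction (180.2–181.0), so y agrees to within a few mm. I'll descend carefully and watch the force at tile-top height (spacer bottom at 20 mm).

Call:
apply_moves:
  plan: [0.0005,-0.0003,0.01,0,0,0,0,0,0,0.007,0,0,0,0,0,0,0.002,0,0,0,0,0,0,0.002,0,0,0,0,0,0,0,0,0,0,0]

```text
t: 18.02
eef_pos: [0.4904, 0.0833, -0.0003]
eef_rot: [-0.065, -3.141, 0.0]
force: [-1.0, 0.1, 0.2]
grip_width: 0.0118
```

Call:
apply_moves:
  plan: [0,0,0.0015,0,0,0,0,0,0,0,0,0,0,0]

```text
t: 18.27
eef_pos: [0.4904, 0.0833, -0.0017]
eef_rot: [0.065, 3.141, -0.0]
force: [-0.2, -0.0, -0.9]
grip_width: 0.0121
```

Call:
apply_moves:
  plan: [0,0,0.0015,0,0,0,0,0,0,0,0,0,0,0]

```text
t: 18.52
eef_pos: [0.4903, 0.0833, -0.0033]
eef_rot: [-0.065, -3.141, 0.0]
force: [-0.1, 0.1, 0.4]
grip_width: 0.0118
```

The spacer bottom is now at 15 mm, below the tile tops, with no contact, so it's in the joint. Continuing down.

Call:
apply_moves:
  plan: [0,0,0.0025,0,0,0,0,0,0,0.0025,0,0,0,0,0,0,0.001,0,0,0,0,0,0,0,0,0,0,0]

```text
t: 19.02
eef_pos: [0.4903, 0.0833, -0.0093]
eef_rot: [-0.065, -3.141, 0.0]
force: [0.3, -0.5, -1.0]
grip_width: 0.0119
```

Call:
apply_moves:
  plan: [0,0,0.001,0,0,0,0,0,0,0,0,0,0,0]

```text
t: 19.27
eef_pos: [0.4903, 0.0833, -0.0102]
eef_rot: [-0.065, -3.141, 0.0]
force: [0.2, -0.2, 0.1]
grip_width: 0.0121
```

Call:
apply_moves:
  plan: [0,0,0.0007,0,0,0,0,0,0,0,0,0,0,0]

```text
t: 19.52
eef_pos: [0.4905, 0.0833, -0.0106]
eef_rot: [0.065, 3.141, -0.0]
force: [-0.3, -0.3, 1.6]
grip_width: 0.0121
```

Call:
apply_moves:
  plan: [0,0,0.0006,0,0,0,0,0,0,0,0,0,0,0]

```text
t: 19.77
eef_pos: [0.4905, 0.0833, -0.0107]
eef_rot: [0.065, 3.14, -0.0]
force: [-1.7, 0.8, 7.2]
grip_width: 0.0118
```

The spacer is seated on the board (7 N). Now I'll release and lift off.

Call:
apply_moves:
  plan: [0,0,-0.0006,0,0,0,0,0,0,0,0,0,0,33,0,0,0,0,0,0,33,0,0,0,0,0,0,33,0,0,0,0,0,0,33,0,0,-0.01,0,0,0,33,0,0,-0.03,0,0,0,33,0,0,-0.04,0,0,0,33,0,-0.035,0,0,0,0,48,0,-0.035,0,0,0,0,48,0,0,0,0,0,0,48]

```text
t: 21.15
eef_pos: [0.4875, 0.0119, 0.0699]
eef_rot: [0.07, 3.14, -0.0]
force: [0.2, 0.6, 0.1]
grip_width: 0.0437
```

```bash
python3 - <<'E'
from h import *
go(495,152,-25,87.6)
E
```

```text
t 21.15 eef [487.5  11.9  69.9] yaw 177.45 tilt [ 1.1e-03 -3.0e-04 -1.0e+00] grip 43.7 F [0.2 0.6 0.1]
shift in current tool axes [ -1.1 140.3  94.9] turn rz 1.5682
```

Call:
apply_moves:
  plan: [0,0.035,0,0,0,0,48,0,0.035,0,0,0,0,48,0,0.035,0,0,0,0,48,0,0.035,0,0,0,0,48,0,0,0,0,0,0.1742,48,0,0,0,0,0,0.1742,48,0,0,0,0,0,0.1742,48,0,0,0,0,0,0.1742,48,0,0,0,0,0,0.1742,48,0,0,0,0,0,0.1742,48,0,0,0,0,0,0.1742,48,0,0,0,0,0,0.1742,48]

```text
t: 22.65
eef_pos: [0.4932, 0.1542, 0.0695]
eef_rot: [-2.072, -2.361, -0.001]
force: [0.3, 0.8, 0.4]
grip_width: 0.0436
```

Call:
apply_moves:
  plan: [0,0,0,0,0,0.1742,48,0,0,0,0,0,0,48,0,0,0,0,0,0,48]

```text
t: 23.02
eef_pos: [0.4932, 0.1537, 0.0693]
eef_rot: [2.261, 2.181, 0.0]
force: [-0.1, 0.5, -0.5]
grip_width: 0.0439
```

```bash
python3 - <<'E'
from h import *
go(495,152,-25,87.6)
d=ctrl.snapshot('side');t=ctrl.snapshot('top')
print("top spacer",*blobs(t,(105,120,30),(130,255,255),(195,180,300,250),.042,8),sep="\n")
print("top tiles",*blobs(t,(92,55,40),(107,140,140),(195,195,300,250),.020,15),sep="\n")
s=cv2.resize(d["image"][130:230,175:275],None,fx=4,fy=4,interpolation=2);tt=cv2.resize(t["image"][170:260,190:300],None,fx=3.4,fy=3.4,interpolation=2)
o=np.zeros((400,790,3),np.uint8);o[:400,:400]=s;o[:tt.shape[0],404:404+tt.shape[1]]=tt
cv2.imwrite('pics/s10.png',o[:,:,::-1])
E
```

```text
t 23.025 eef [493.2 153.7  69.3] yaw 87.95 tilt [ 2.e-04  1.e-04 -1.e+00] grip 43.9 F [-0.1  0.5 -0.5]
shift in current tool axes [-1.6  1.8 94.3] turn rz 0.0061
top spacer
{'c': (494.8, 85.2), 'cm': (495.0, 85.2), 'wh': (55.0, 9.1), 'a': -2.3, 'uv': array([227. , 218.4])}
top tiles
{'c': (488.9, 48.8), 'cm': (488.9, 48.9), 'wh': (65.5, 35.6), 'a': -2.2, 'uv': array([243.5, 221.6])}
{'c': (489.9, -13.2), 'cm': (490.0, -13.2), 'wh': (65.8, 49.8), 'a': -2.4, 'uv': array([270.9, 221.3])}
{'c': (494.5, 109.8), 'cm': (494.2, 109.5), 'wh': (64.9, 19.8), 'a': -2.0, 'uv': array([216.7, 219. ])}
```

View pics/s10.png

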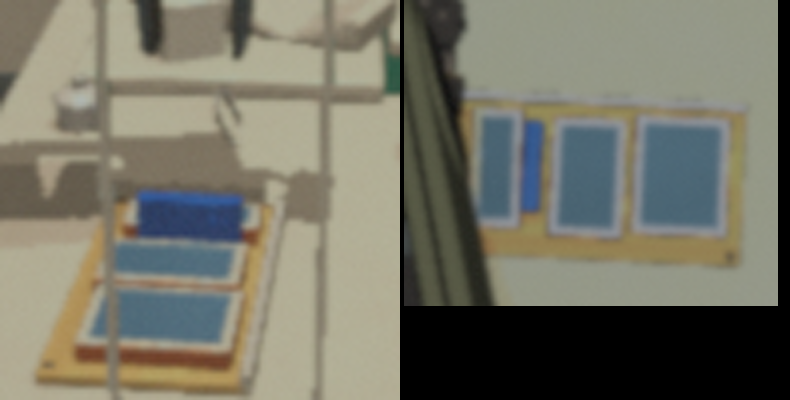

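The spacer stands upright in the wide joint at (495, 85) mm. It's within the joint length (board x about −25 to +35) and clear on both sides. Next I'll lower the open fingers outside the narrow tile.

Call:
apply_moves:
  plan: [0,0.0018,0.03,0,0,0.0061,48,0,0,0.03,0,0,0,48,0,0,0.02,0,0,0,48,0,0,0.01,0,0,0,48,0,0,0.0035,0,0,0,48,0,0,0,0,0,0,48]

```text
t: 23.88
eef_pos: [0.4956, 0.1533, -0.0239]
eef_rot: [2.27, 2.171, 0.001]
force: [-0.5, -0.7, -0.1]
grip_width: 0.0436
```

Call:
apply_moves:
  plan: [-0.004,0,0,0,0,0,48,-0.004,0,0,0,0,0,48,-0.003,0,0,0,0,0,48,-0.0015,0,0,0,0,0,48,-0.0015,0,0,0,0,0,48,0,0,0,0,0,0,48]

```text
t: 24.62
eef_pos: [0.4949, 0.1393, -0.0242]
eef_rot: [2.27, 2.171, 0.001]
force: [1.7, 2.1, 1.7]
grip_width: 0.0437
```

```bash
cat > m.py <<'E'
from h import *
go(495,152,-25,87.6)
t=ctrl.snapshot('top')
print("spacer",*blobs(t,(105,120,30),(130,255,255),(195,180,300,250),.042,8),sep="\n")
print("tiles",*blobs(t,(92,55,40),(107,140,140),(195,195,300,250),.020,8),sep="\n")
E
python3 m.py
```

```text
t 24.625 eef [494.9 139.3 -24.2] yaw 87.43 tilt [ 8.e-04  2.e-04 -1.e+00] grip 43.7 F [1.7 2.1 1.7]
shift in current tool axes [12.7 -0.4  0.8] turn rz -0.0029
spacer
{'c': (494.6, 83.7), 'cm': (494.3, 83.8), 'wh': (55.2, 9.4), 'a': -3.3, 'uv': array([227.6, 218.6])}
tiles
{'c': (488.8, 48.9), 'cm': (488.8, 48.9), 'wh': (65.5, 35.6), 'a': -2.2, 'uv': array([243.5, 221.6])}
{'c': (490.0, -13.1), 'cm': (490.0, -13.2), 'wh': (65.7, 49.8), 'a': -2.3, 'uv': array([270.9, 221.3])}
{'c': (516.0, 100.5), 'cm': (518.4, 100.0), 'wh': (20.4, 7.9), 'a': 0.8, 'uv': array([221.1, 208.9])}
```

Call:
apply_moves:
  plan: [-0.001,0,0,0,0,0,48,-0.001,0,0,0,0,0,48,-0.001,0,0,0,0,0,48,0,0,0,0,0,0,48]

```text
t: 25.18
eef_pos: [0.4943, 0.136, -0.0244]
eef_rot: [2.27, 2.171, -0.0]
force: [0.4, 1.7, 0.8]
grip_width: 0.0438
```

Call:
apply_moves:
  plan: [-0.0007,0,0,0,0,0,48,0,0,0,0,0,0,48]

```text
t: 25.42
eef_pos: [0.4942, 0.1354, -0.0244]
eef_rot: [2.271, 2.171, -0.0]
force: [1.0, 1.9, 1.0]
grip_width: 0.044
```

```bash
python3 m.py
```

```text
t 25.425 eef [494.2 135.4 -24.4] yaw 87.44 tilt [-2.e-04 -2.e-04 -1.e+00] grip 44.0 F [1.  1.9 1. ]
shift in current tool axes [16.7  0.1  0.6] turn rz -0.0029
spacer
{'c': (494.2, 80.0), 'cm': (493.5, 79.9), 'wh': (55.0, 10.1), 'a': -4.4, 'uv': array([229.4, 219.2])}
tiles
{'c': (488.8, 48.9), 'cm': (488.7, 48.9), 'wh': (65.4, 35.6), 'a': -2.2, 'uv': array([243.5, 221.6])}
{'c': (489.8, -13.3), 'cm': (490.0, -13.2), 'wh': (66.1, 49.7), 'a': -2.4, 'uv': array([271. , 221.3])}
{'c': (517.7, 95.7), 'cm': (519.3, 95.4), 'wh': (15.9, 6.2), 'a': 0.7, 'uv': array([223.1, 208.3])}
```

Call:
apply_moves:
  plan: [-0.0007,0,0,0,0,0,48,0,0,0,0,0,0,48]

```text
t: 25.72
eef_pos: [0.4942, 0.135, -0.0244]
eef_rot: [-2.27, -2.171, -0.0]
force: [-0.6, 3.0, 1.2]
grip_width: 0.0438
```

Call:
apply_moves:
  plan: [-0.0007,0,0,0,0,0,48,0,0,0,0,0,0,48]

```text
t: 25.98
eef_pos: [0.4942, 0.1349, -0.0244]
eef_rot: [-2.271, -2.17, -0.001]
force: [-0.4, 5.6, 1.1]
grip_width: 0.0438
```

Call:
apply_moves:
  plan: [-0.0005,0,0,0,0,0,48,0,0,0,0,0,0,48]

```text
t: 26.22
eef_pos: [0.4942, 0.1349, -0.0244]
eef_rot: [-2.271, -2.169, -0.002]
force: [-1.0, 8.1, 0.5]
grip_width: 0.044
```

```bash
python3 m.py
```

```text
t 26.225 eef [494.2 134.9 -24.4] yaw 87.38 tilt [ 1.e-04  2.e-03 -1.e+00] grip 44.0 F [-1.   8.1  0.5]
shift in current tool axes [17.1  0.1  0.7] turn rz -0.0038
spacer
{'c': (494.4, 80.2), 'cm': (492.7, 80.0), 'wh': (55.4, 10.9), 'a': -4.0, 'uv': array([229.4, 219. ])}
tiles
{'c': (488.8, 48.9), 'cm': (488.8, 48.9), 'wh': (65.8, 35.6), 'a': -2.3, 'uv': array([243.6, 221.6])}
{'c': (489.9, -13.2), 'cm': (490.0, -13.2), 'wh': (66.0, 50.1), 'a': -2.2, 'uv': array([271. , 221.3])}
```

```bash
python3 - <<'E'
from h import *
d=ctrl.snapshot('side');t=ctrl.snapshot('top')
s=cv2.resize(d["image"][160:230,180:250],None,fx=5.6,fy=5.6,interpolation=2);tt=cv2.resize(t["image"][190:255,205:270],None,fx=6,fy=6,interpolation=2)
o=np.zeros((392,790,3),np.uint8);o[:392,:392]=s;o[:390,396:786]=tt
o=np.clip(o.astype(float)*1.4,0,255).astype(np.uint8)
cv2.imwrite('pics/s11.png',o[:,:,::-1])
# edge of spacer facing centre tile (right side, top view) and tile's left rim
hs=cv2.cvtColor(t['image'],cv2.COLOR_RGB2HSV)
for r in range(208,232,2):print(r,[tuple(hs[r,c][:2].tolist()) for c in range(222,240)])
E
```

```text
208 [(50, 26), (100, 68), (102, 60), (104, 38), (107, 26), (110, 39), (110, 92), (109, 149), (108, 157), (108, 153), (109, 114), (111, 36), (60, 4), (94, 13), (102, 38), (101, 66), (101, 81), (102, 84)]
210 [(38, 48), (94, 31), (103, 53), (102, 32), (105, 20), (111, 35), (110, 100), (108, 151), (108, 158), (108, 149), (110, 112), (115, 36), (120, 6), (102, 18), (103, 46), (100, 74), (100, 89), (100, 90)]
212 [(35, 51), (54, 22), (105, 31), (103, 20), (109, 16), (111, 39), (110, 110), (108, 153), (108, 158), (108, 149), (109, 110), (113, 41), (110, 17), (105, 25), (102, 49), (101, 78), (100, 89), (100, 91)]
214 [(32, 54), (41, 34), (100, 10), (102, 12), (111, 14), (112, 45), (111, 110), (108, 154), (108, 156), (108, 150), (110, 110), (110, 45), (109, 20), (104, 27), (102, 54), (101, 78), (101, 89), (100, 91)]
216 [(33, 51), (33, 41), (45, 15), (105, 11), (113, 18), (112, 62), (110, 126), (108, 154), (108, 156), (108, 148), (110, 111), (110, 44), (110, 22), (103, 29), (102, 54), (101, 80), (101, 88), (100, 90)]
218 [(33, 58), (33, 50), (35, 27), (90, 4), (110, 35), (110, 90), (109, 138
[... 652 characters left out ...]
(113, 70), (113, 18), (105, 18), (103, 36), (101, 65), (100, 84), (101, 90), (101, 90)]
226 [(33, 51), (36, 57), (42, 29), (103, 32), (108, 101), (108, 142), (108, 154), (108, 156), (108, 150), (110, 119), (111, 43), (110, 6), (103, 16), (104, 38), (102, 66), (100, 88), (101, 89), (101, 90)]
228 [(34, 58), (33, 48), (35, 38), (103, 67), (106, 125), (107, 151), (108, 154), (108, 158), (108, 149), (109, 112), (109, 36), (80, 6), (100, 16), (103, 41), (101, 67), (101, 88), (101, 91), (101, 87)]
230 [(36, 57), (33, 55), (40, 53), (99, 39), (107, 114), (108, 143), (108, 152), (108, 155), (108, 148), (110, 110), (116, 34), (120, 6), (105, 18), (102, 45), (101, 74), (101, 88), (101, 89), (100, 93)]
```

View pics/s11.png

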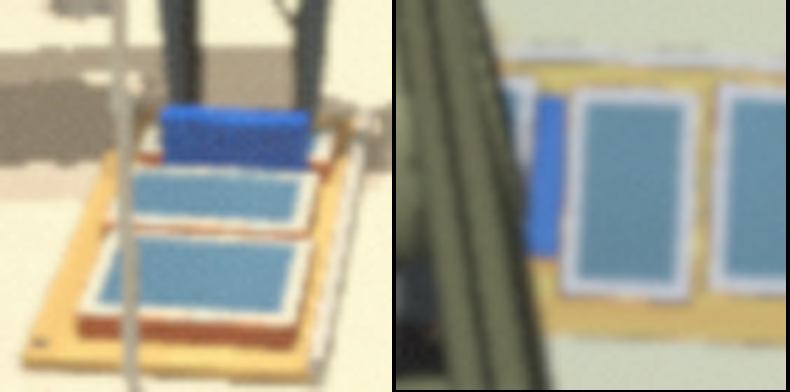

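The side and top views show the spacer upright against the centre tile. Its edge runs parallel to the tile rim (about 4 px apart along its whole length, with tall-object parallax), and the tile touches it. I'll hold briefly to confirm the push is steady.

Call:
apply_moves:
  plan: [0,0,0,0,0,0,48,0,0,0,0,0,0,48,0,0,0,0,0,0,48,0,0,0,0,0,0,48,0,0,0,0,0,0,48,0,0,0,0,0,0,48]

```text
t: 27.12
eef_pos: [0.4942, 0.1349, -0.0244]
eef_rot: [-2.27, -2.169, -0.002]
force: [-1.4, 7.8, 0.2]
grip_width: 0.0435
```

```bash
python3 -c "
from h import *
go(495,152,-25,87.6)
print(ctrl.finish_job())"
```

```text
t 27.125 eef [494.2 134.9 -24.4] yaw 87.39 tilt [ 1.0e-04  1.9e-03 -1.0e+00] grip 43.5 F [-1.4  7.8  0.2]
shift in current tool axes [17.1  0.1  0.7] turn rz -0.0036
the job is handed in; nothing more can be done
None
```

The spacer stands in the wide joint, seated on the board. I pushed the narrow tile against it until both stopped at the centre tile, and handed the job in at 27 s with the arm still pressing at a steady 8 N or so.

**Height disagreement:** the first grasp closed on air because the fingertips sit about 36 mm above the reported TCP. I found the offset by touching the free worktop once, at about 7 N. The second grasp held the spacer at 11.8 mm.

**Last checks that agreed:**
- **Seating:** the spacer met the board at the expected height, with 7 N of contact before I let go.
- **Position:** in the top view it lies within the length of the joint.
- **Flushness:** the tile stopped moving as the push rose from 3 to 8 N. The spacer's edge runs parallel to the centre tile's rim to within about half a pixel.
- **Untouched parts:** the broad tile did not move. The other tray parts and the bystanders were in place in the last views that showed them, but I did not recheck them at the end.

**Checks that disagreed or were incomplete:**
- **Spacer angle:** one colour-mask fit gave −4° against the board's −2.3°. The arm covered part of the spacer in that view, so I trusted the visible edge instead.
- **Narrow tile:** the arm mostly hid it in the last top view. That it is square rests on the two-finger contact, the steady force and the side view, not on a direct measurement.

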